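Tray of loose tubes into the capping press

ROBOT

A 6-joint arm with a two-finger parallel gripper is mounted at the origin on the work surface. World frame = base frame: x ahead of the robot, y to its left, z up, the work surface at z = 0. Lengths are in m, angles in rad, forces in N, time in s.
With the tool pointing down it reaches from about 0.325 to 0.775 m from the base axis. Payload 5.5 kg.
Tool frame: the origin (TCP) lies on the centre line of the jaws, within the pads' length; the fingertips stand 19 mm ahead of it and the grasp point (between the pads) is the TCP; z points along the fingers, y is the line along which they close (so a half turn about z gives the same grasp; the last joint's range is limited). The gripper opens to 85 mm and grips with 20 to 120 N. Pads are 22 mm wide; open, the fingers measure 114 mm over their backs; the gripper's body (76 mm by 85 mm) begins 54 mm behind the grasp point. The pads swing forward as they close: fully open they stand 13 mm farther back than shut.
Start: joints at [-0.057, 0.091, 1.231, -0, 1.82, -0.057], TCP at [0.6, -0, 0.25] pointing down, gripper open.
Joint ranges: [-2.87, 2.87], [-0.86, 2.18], [0.17, 2.46], [-1.51, 4.65], [0.06, 2.69], [-2.65, 2.65]. Speed limits (rad/s): [2.57, 2.57, 3.01, 3.14, 3.14, 3.14].

INTERFACE

Orientations are given as [roll, pitch, yaw] about the fixed x, y, z axes, in that order (R = Rz(yaw) Ry(pitch) Rx(roll)).
In Python, from cell import * gives the robot as it stands. The module is installed in compiled form; this text tells all that it offers.
- The arm moves only by the shell command python3 -m jog 'ROWS' [OPENING] [FORCE]. ROWS is JSON, one flat list of numbers, 6 for each row, row after row: the shift along the tool's x, y, z each as a share of 300 mm, from -1 to 1, then the turn, a rotation vector about the tool's x, y, z each as a share of 360 degrees, from -1 to 1. In form: [dx, dy, dz, rx, ry, rz, dx, dy, dz, rx, ry, rz, ...]. A call has 1 to 12 rows; each row is the pose to reach, as a shift and turn from the pose commanded when the call began, along the tool's axes at that moment, turning the shorter way round; what a row does not reach only later rows make up. A row lasts 1/12 s, in which the tool goes at most 41.7 mm and 7.16 degrees, less where a joint would pass 70% of its speed; a pose out of reach is approached as far as the arm can. A call with a number of a shift or a turn outside -1 to 1 is refused whole. A call with a gripper value outside its range is refused whole. OPENING is the closure, from 0 (fully open) to 1 (shut), set as the call begins (- or left out, the last holds). The fingers move at their own pace and stop on an object; FORCE is the grip in N (left out, the last holds). Time passes only in rows, so rows that repeat a pose let the fingers close. It gives the time, the measured TCP pose, the force, the opening and the grip force at its end, in the units of the state.
- sense(): the state, without advancing time (a new reading comes with each control period).
- snapshot(name): name is "scene" or "side" or "wrist"; returns the picture (480x640x3 uint8, blue, green, red); there is no depth.
- camera_model(name): a dict with "K" (3x3 intrinsics, pixels), "R" (3x3) and "t" (3): a world point X has camera coordinates R X + t; the wrist camera has in their place "T_tool_cam" (4x4, takes a point from camera to tool coordinates, whose origin is the TCP and whose axes are the flange's). Camera axes: x right, y down, z forward; pixel columns grow to the right and rows downward; lengths in m; the calibration is good to about 2 mm. The wrist camera is an equidistant fisheye: a pixel r from the principal point sees the ray r / f radians off the axis. A picture is of the moment at which its call begins: read the wrist's pose just before it. camera_model takes no time and is no camera call.
- job_done(): hands the job in; it is judged then, once.
The state is a dict: "clock": time; "joints": joint angles; "joint_velocities": joint speeds; "tau": joint torques, N m; "ee_pos": TCP position; "tcp_rot": TCP orientation; "contact_force": force on the tool from outside, world axes, zero at the start; "wrist_torque": the same for the moment, N m; "width": finger opening in m; "grip_force": force on a finger pad.
Only numpy, scipy, OpenCV 4.12 (cv2) and the standard library are available. Lean on these libraries where they do the work, as an engineer would, in place of code of your own. Each camera call takes 0.05 s, during which the arm holds its last target. There are 200 camera calls.

TASK

Carry the open tray of loose metal tubes level to the capping press, set it down on the open front of the press bed, straight and short of the guard, and let go. Then push it in under the guard until you feel the hidden spring buffer push back firmly (about 10 N more than the tray takes to slide), without ramming it, and leave it there, resting against the buffer with all four tubes lying in it. Leave the other things on the bench where they are.

Things in the scene. Friction and masses are not known exactly. Their poses are not given: they have to be found in the camera images.
- tray: open wooden tray, 170 mm long (x) by 130 mm wide (y), 0.3 to 0.55 kg; origin at the centre of its underside, z up. Floor 6 mm thick, side walls only 16 mm high; an end board 10 mm thick and 38 mm high across each end (outer faces at x = -85 and +85 mm). Both ends are alike: either may go in first
- fin_top (a point): middle of the top of the tray's grip, 66 mm above the tray's underside: an upright wooden fin in the tray's middle, 50 mm long (tray x), 12 mm thick (tray y). The tubes on both sides of it reach 24 mm above the underside, so pinch the fin by its upper half, across its thickness
- press_bed: fixed bed of the press, 360 mm long (x) by 200 mm wide (y), top 40 mm above its origin, which is the centre of its underside; x points inward, the way the tray is pushed. Guide rails 16 mm high, 142 mm apart inside, run from x = 0 to 160 mm; before them a flared mouth from x = -59 mm, where it is about 182 mm wide; from there to x = -180 mm the bed is open
- bed_setdown (a point): point on top of the bed, on its centre line, at x = -85 mm in the bed's frame: a good place for the centre of the tray's underside when setting it down
- press_frame: fixed frame of the press, same origin and axes as press_bed. A level steel guard plate covers x = 15 to 150 mm, 116 to 124 mm above the origin (76 to 84 mm above the bed's top), with side plates below its edges and a back plate at x = 168 mm. A press head stands on it at x = 95 to 145 mm, 221 mm high
- guard_edge (a point): middle of the lower front edge of the guard plate, at x = 15 mm in the bed's frame; the fin passes under it, the hand does not
- buffer_nearest (a point): the nearest the buffer's face can be (bed x = 90 mm). It is a rubber pad 80 mm wide on a damped spring, is hidden under the guard; its face starts 0 to 50 mm further in than this point, new each time: feel for it. It yields 18 mm at 0.6 N per mm, plus 0.5 N per 10 mm/s, then stops hard; that is on top of the 1 to 7 N that the tray's sliding takes (more if pressed down); eased off, it pushes the tray back a little
- tube0: plain aluminium tube, 18 mm in diameter, 110 mm long, about 22 g, lying loose in the tray and free to roll; origin at its middle on its axis, x along it
- tube1: plain aluminium tube, 18 mm in diameter, 110 mm long, about 22 g, lying loose in the tray and free to roll; origin at its middle on its axis, x along it
- tube2: plain aluminium tube, 18 mm in diameter, 110 mm long, about 22 g, lying loose in the tray and free to roll; origin at its middle on its axis, x along it
- tube3: plain aluminium tube, 18 mm in diameter, 110 mm long, about 22 g, lying loose in the tray and free to roll; origin at its middle on its axis, x along it
- cup: bystander: terracotta cup, 52 mm wide, 55 mm high, between tray and press; origin at the centre of its underside
- gum_jar: bystander: amber glass jar, 60 mm wide, 85 mm high; origin at the centre of its underside
- brush: bystander: bench brush lying between tray and press, nearer the robot; origin on its underside
- weight: bystander: brass weight with a knob, 56 mm wide, 80 mm high; origin at the centre of its underside
There are look-alikes about, which are no part of the job. What is shaped like the tray but pink is not meant. What is shaped like the tube2 but yellow is not meant.

How it is judged:
By the outcome, as a careful person would: the job done as asked, in the order asked, and still so for the second after the job is handed in, with the robot touching nothing.
It also fails if it takes over 69 s, if anything falls off the work surface, if the arm or the gripper's body presses on something with over 40 N, if the wrist force passes 120 N, or if a joint passes its speed limit or range.

## Working session

There is one attempt and no reset: what is moved stays moved. The work goes in short steps, Python scripts to look and compute and a shell command to move; the robot and the scene stay as the last step left them, time stands still between calls to the robot, and variables do not carry over. Pictures are saved under pics/ and viewed, at most 10 in all, crops included, and the job is handed in when it is done.

```bash
mkdir -p pics; python3 - <<'E'
from cell import *
import cv2
s=sense();print(s)
for n in("scene","side","wrist"):
    cv2.imwrite(f"pics/{n}0.png",snapshot(n)); print(n,camera_model(n))
E
```

```text
{'clock': 0.0, 'joints': array([-5.67167980e-02,  9.18957629e-02,  1.23193697e+00,  1.58019477e-05,
        1.81978620e+00, -5.67152968e-02]), 'joint_velocities': array([-0.00171412,  0.00022967,  0.00118413,  0.00099788,  0.00112614,
       -0.00049375]), 'tau': array([ 1.92109423e-03, -4.58737707e+01, -4.18019521e+01,  2.08830479e-04,
        1.19483890e-02, -1.60596358e-05]), 'ee_pos': array([5.99748032e-01, 7.38465085e-06, 2.49099887e-01]), 'tcp_rot': array([-3.13957051e+00, -1.30156845e-04,  1.57079857e+00]), 'contact_force': array([ 0.94612975,  0.35811308, -0.20222697]), 'wrist_torque': array([ 0.0089103 , -0.00902316,  0.066525  ]), 'grip_force': 0.0, 'width': 0.08555782040695985}
scene {'K': array([[488.58942431,   0.        , 315.58268723],
       [  0.        , 488.58942431, 244.49693457],
       [  0.        ,   0.        ,   1.        ]]), 'R': array([[-1.93127130e-01,  9.81173647e-01,  4.30531283e-04],
       [ 7.26348332e-01,  1.43264126e-01, -6.72230236e-01],
       [-6.59636272e-01, -1.29513181e-01, -7.40342032e-01]]), 't': array([ 0.0972328 , -0.2836801 ,  1.4721891
[... 194 characters left out ...]
3, -0.44684557,  0.01421114],
       [-0.33962376,  0.65850227, -0.67158802],
       [ 0.29073806, -0.60556073, -0.74078849]]), 't': array([0.46175507, 0.2368683 , 1.47305524])}
wrist {'K': array([[371.64829954,   0.        , 324.89633142],
       [  0.        , 371.64829954, 240.31516648],
       [  0.        ,   0.        ,   1.        ]]), 'T_tool_cam': array([[ 2.96931676e-04, -9.45321972e-01, -3.26138438e-01,
         8.39506686e-02],
       [ 9.99998600e-01, -2.56471881e-04,  1.65383684e-03,
        -1.33920333e-03],
       [-1.64705364e-03, -3.26138472e-01,  9.45320572e-01,
        -1.24343930e-01],
       [ 0.00000000e+00,  0.00000000e+00,  0.00000000e+00,
         1.00000000e+00]])}
```

View pics/scene0.png

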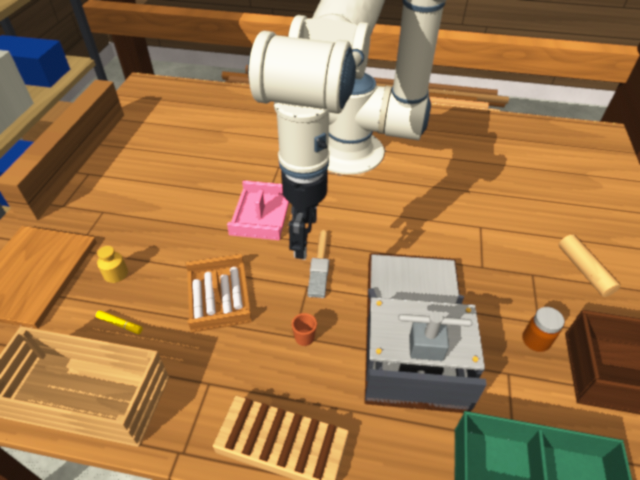

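View pics/side0.png

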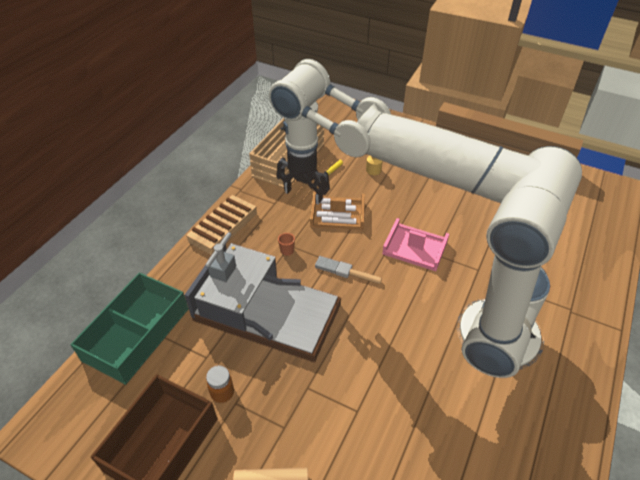

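The scene view shows the tray at about (218,292), its ends at the top and bottom of the picture. The press is at about (425,330), with its open bed toward the robot, the brush at (320,265) and the cup at (304,328). I'll zoom in for corner pixels.

```bash
python3 - <<'E'
import cv2,numpy as np
def crop(n,x,y,w,h,k):
    c=cv2.resize(cv2.imread(f"pics/{n}0.png")[y:y+h,x:x+w],None,fx=k,fy=k,interpolation=cv2.INTER_CUBIC)
    for i in range(0,w,20):
        cv2.putText(c,str(x+i),(i*k,8),0,.3,(0,255,255),1); cv2.line(c,(i*k,8),(i*k,h*k),(0,255,255) ,1) if i%40==0 else 0
    for i in range(0,h,20):
        cv2.putText(c,str(y+i),(0,i*k+4),0,.3,(0,255,0),1); cv2.line(c,(0,i*k),(w*k,i*k),(0,255,0),1) if i%40==0 else 0
    return c
a=crop("scene",180,240,80,100,5);b=crop("scene",355,240,140,175,3)
o=np.zeros((530,830,3),np.uint8);o[:500,:400]=a;o[:525,405:825]=b
cv2.imwrite("pics/c1.png",o[:,:800])
a=crop("side",300,185,75,50,5);b=crop("side",180,225,170,140,4)
o=np.zeros((560,800,3),np.uint8)
cv2.imwrite("pics/c2.png",b)
cv2.imwrite("pics/c3.png",crop("side",300,185,75,50,8))
E
```

```text
(no output)
```

View pics/c1.png

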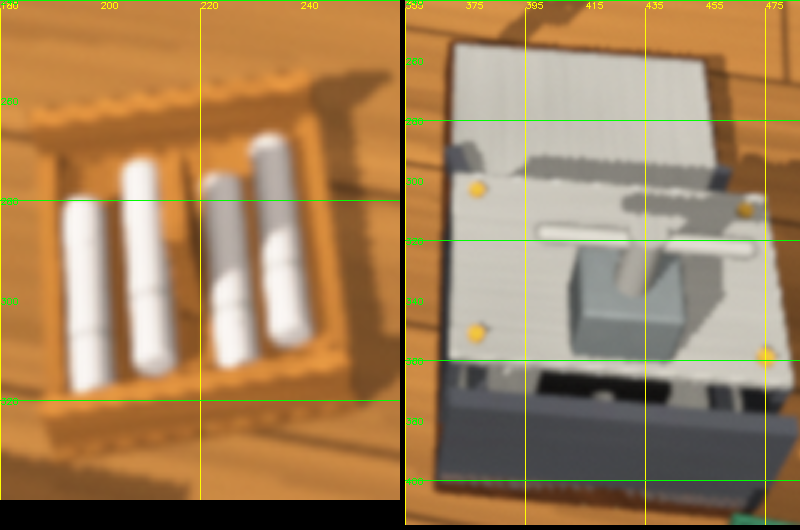

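View pics/c2.png

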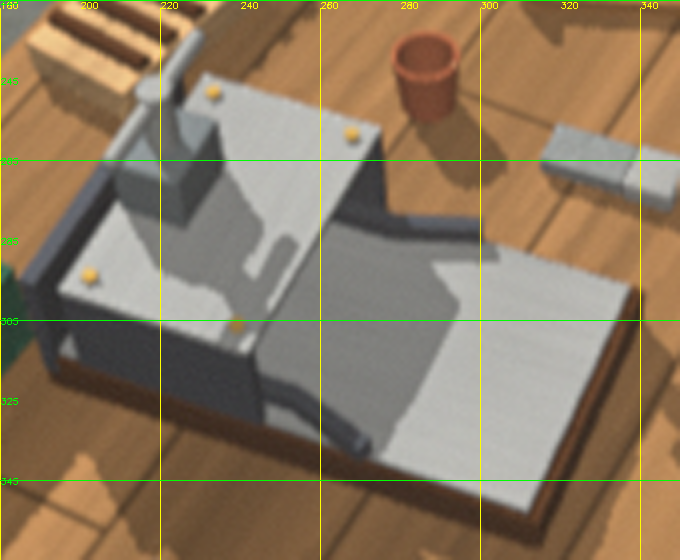

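Corners read from the crops: bed front at scene (371,254)/(455,260) and side (338,297)/(312.5,353); the guard plate corners; and the tray end-board tops at scene (187,262)/(242,254) and (190,323)/(250,312). Next I fit poses.

```bash
cat > fit.py <<'E'
import numpy as np
from cell import camera_model
from scipy.optimize import least_squares
C={n:camera_model(n) for n in("scene","side")}
def proj(n,X):
    c=C[n];p=c["K"]@(c["R"]@X+c["t"]);return p[:2]/p[2]
def W(p,X):
    c,s=np.cos(p[2]),np.sin(p[2]);return np.array([p[0]+c*X[0]-s*X[1],p[1]+s*X[0]+c*X[1],X[2]])
def pix_z(n,u,v,z):
    c=C[n];d=c["R"].T@np.linalg.solve(c["K"],[u,v,1]);o=-c["R"].T@c["t"];return o+d*(z-o[2])/d[2]
E
python3 - <<'E'
from fit import *
P=[("scene",371,254.3,-180,-100,40),("scene",455.3,260,-180,100,40),("side",338,296.75,-180,-100,40),("side",312.5,353,-180,100,40)]
G=[("scene",370,360,150,-1,124),("scene",484.3,369.3,150,1,124),("scene",370.7,299.3,15,-1,124),("scene",475.3,305.3,15,1,124),
("side",275.25,257,15,-1,124),("side",242.5,313,15,1,124),("side",231.25,243.25,150,-1,124),("side",195,297.5,150,1,124)]
def r(p):
    o=[]
    for n,u,v,x,y,z in P:o.append(proj(n,W(p,np.array([x,y,z])/1e3))-[u,v])
    for n,u,v,x,y,z in G:o.append(proj(n,W(p,np.array([x/1e3,y*p[3],z/1e3])))-[u,v])
    return np.ravel(o)
s=least_squares(r,[.6,.2,0,.1],loss="soft_l1");print("press",s.x,np.round(s.fun,1))
p=s.x;print("setdown",W(p,np.array([-.085,0,.04])))
T=[("scene",186.8,262,-85,-65,38),("scene",241.6,253.6,-85,65,38),("scene",189.6,323.5,85,-65,38),("scene",250,312.5,85,65,38)]
s=least_squares(lambda p:np.ravel([proj(n,W(p,np.array([x,y,z])/1e3))-[u,v] for n,u,v,x,y,z in T]),[.6,-.2,0]);print("tray",s.x,np.round(s.fun,1))
for nm,n,u,v,z in [("cup","scene",304,318,.055),("brushhead","scene",318,280,.02),("brushtip","scene",324,233,.02)]:print(nm,pix_z(n,u,v,z))
E
```

```text
press [0.59679553 0.23143197 0.1009454  0.09974146] [-1.6 -2.8  0.6 -2.4  1.9 -1.1  0.3  1.8 -0.1 -0.4  0.5 -0.   0.5 -1.6
 -0.2  0.3 -1.6 -0.7 -2.3 -0.6 -1.7 -0.3 -2.2 -1. ]
setdown [0.51222824 0.22286617 0.04      ]
tray [ 0.59297224 -0.20411505  0.40275102] [-0.8  0.1  0.7 -0.3 -1.  -0.1  1.1  0.1]
cup [0.64839965 0.0042649  0.055     ]
brushhead [0.51881333 0.00862972 0.02      ]
brushtip [ 0.37070778 -0.00483317  0.02      ]
```

```bash
python3 -m jog '[-0.08,0,0.02,0,0,-0.02, -0.16,0,0.04,0,0,-0.04, -0.24,-0.01,0.06,0,0,-0.06, -0.32,-0.01,0.08,0,0,-0.08, -0.40,-0.01,0.1,0,0,-0.1, -0.48,-0.02,0.12,0,0,-0.12, -0.56,-0.02,0.14,0,0,-0.14, -0.62,-0.02,0.16,0,0,-0.16, -0.66,-0.02,0.16,0,0,-0.18, -0.68,-0.023,0.16,0,0,-0.2, -0.68,-0.023,0.16,0,0,-0.22, -0.68,-0.023,0.16,0,0,-0.24]' 0 && python3 -m jog '[0,0,0,0,0,-0.02,0,0,0,0,0,-0.04,0,0,0,0,0,-0.06,0,0,0,0,0,-0.074,0,0,0,0,0,-0.074,0,0,0,0,0,-0.074]'
python3 - <<'E'
from cell import *
import cv2,json
s=sense();print(s["ee_pos"],s["tcp_rot"],s["joints"])
cv2.imwrite("pics/w1.png",snapshot("wrist"));cv2.imwrite("pics/s1.png",snapshot("side"))
E
```

```text
clock: 1.15
ee_pos: [0.5928, -0.2047, 0.2015]
tcp_rot: [3.141, -0.001, 3.076]
contact_force: [-0.8, 0.2, 0.2]
width: 0.0851
grip_force: 0.0
clock: 1.65
ee_pos: [0.593, -0.204, 0.2019]
tcp_rot: [3.141, -0.001, -2.75]
contact_force: [-0.3, 0.6, 0.5]
width: 0.0853
grip_force: 0.0
[ 0.59301287 -0.20395893  0.20186042] [ 3.14110941e+00 -5.21347609e-04 -2.75030140e+00] [-3.85496187e-01  1.60570778e-01  1.24098727e+00 -2.11326734e-05
  1.74074516e+00 -2.34758721e+00]
```

View pics/w1.png

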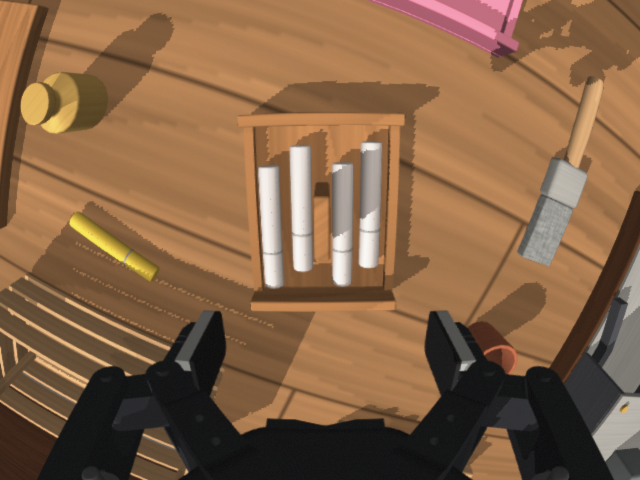

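The wrist view shows the tray centred near (321,212), with the end-board tops at (238,116)-(405,115) and about (251,293)-(395,292). I'll compare those with the projection and refine the fit.

```bash
cat >> fit.py <<'E'
from cell import sense
from scipy.spatial.transform import Rotation as Ro
WC=camera_model("wrist")
def wproj(X,s):
    R=Ro.from_euler("xyz",s["tcp_rot"]).as_matrix();T=WC["T_tool_cam"];K=WC["K"]
    p=T[:3,:3].T@(R.T@(X-s["ee_pos"])-T[:3,3]);r=np.hypot(p[0],p[1]);th=np.arctan2(r,p[2])
    return np.array([K[0,2],K[1,2]])+K[0,0]*th*p[:2]/r
E
python3 - <<'E'
from fit import *
import cv2
s=sense();p=[.593,-.204,.4028]
def show(p):
  for nm,x,y,z in [("A",-85,-65,38),("B",-85,65,38),("C",85,-65,38),("D",85,65,38),("Ci",75,-65,38),("Di",75,65,38),("C0",85,-65,0),("D0",85,65,0),("f",-25,0,66),("f",25,0,66),("f0",-25,0,6)]:
    print(nm,np.round(wproj(W(p,np.array([x,y,z])/1e3),s),1),end=" ")
  print()
show(p)
T=[(238,116,-85,-65,38),(405,115,-85,65,38)]
im=cv2.imread("pics/w1.png")[90:330,220:425];cv2.imwrite("pics/w1c.png",cv2.resize(im,None,fx=2.5,fy=2.5))
E
```

```text
A [239.6 119.9] B [407.4 118. ] C [254.  314.5] D [397.5 313.2] Ci [253.  304.9] Di [398.3 303.5] C0 [260.5 295.3] D0 [390.9 294.1] f [324.2 201. ] f [325.  265.4] f0 [324.4 185.6]
```

View pics/w1c.png

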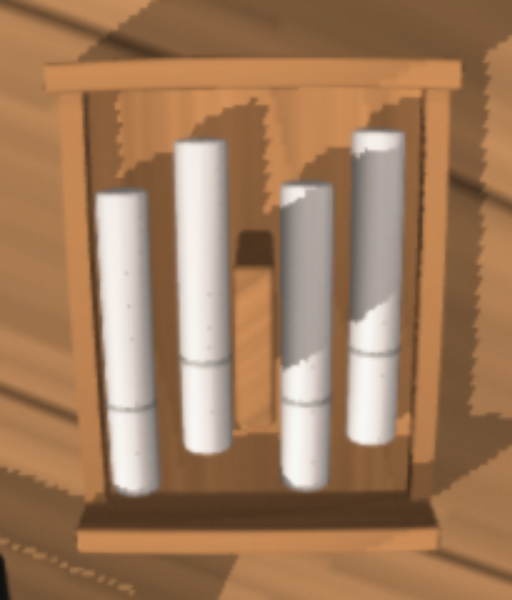

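```bash
python3 - <<'E'
from fit import *
s=sense()
T=[(238,116,-85,-65,38),(404.4,114.4,-85,65,38),(251.2,310.8,85,-65,38),(394.8,309.6,85,65,38),(321,197.2,-25,0,66),(321.6,261,25,0,66)]
q=least_squares(lambda p:np.ravel([wproj(W(p,np.array([x,y,z])/1e3),s)-[u,v] for u,v,x,y,z in T]),[.593,-.204,.4]);print(q.x,np.round(q.fun,1))
R=Ro.from_euler("xyz",s["tcp_rot"]).as_matrix()
print(R.T@(np.r_[q.x[:2],.053]-s["ee_pos"])/.3)
print(s["tcp_rot"][2]+np.pi-q.x[2])
E
```

```text
[ 0.59090708 -0.20734533  0.39932814] [-1.  -0.3  0.6 -0.4 -0.3  0.4  0.2  0.8  0.1 -0.5  0.2  0.5]
[ 0.0107777  -0.00769915  0.49680376]
-0.00775743148513619
```

```bash
python3 -m jog '[0.011,-0.007,0.12,0,0,-0.001, 0.011,-0.007,0.24,0,0,-0.001, 0.011,-0.007,0.35,0,0,-0.001, 0.011,-0.007,0.44,0,0,-0.001, 0.011,-0.007,0.485,0,0,-0.001, 0.011,-0.007,0.497,0,0,-0.001, 0.011,-0.007,0.497,0,0,-0.001, 0.011,-0.007,0.497,0,0,-0.001]' 0 && python3 -m jog '[0,0,0,0,0,0,0,0,0,0,0,0,0,0,0,0,0,0,0,0,0,0,0,0,0,0,0,0,0,0,0,0,0,0,0,0,0,0,0,0,0,0,0,0,0,0,0,0,0,0,0,0,0,0,0,0,0,0,0,0]' 1 60
```

```text
clock: 2.42
ee_pos: [0.5919, -0.2076, 0.0554]
tcp_rot: [-3.139, 0.002, -2.742]
contact_force: [0.7, -0.6, 1.0]
width: 0.0852
grip_force: 0.0
clock: 3.25
ee_pos: [0.591, -0.2074, 0.0535]
tcp_rot: [-3.141, 0.0, -2.741]
contact_force: [-0.5, -1.1, 2.3]
width: 0.011
grip_force: 60.0
```

```bash
python3 -m jog '[0,0,-0.008,0,0,0, 0,0,-0.022,0,0,0, 0,0,-0.045,0,0,0, 0,0,-0.08,0,0,0, 0,0,-0.12,0,0,0, 0,0,-0.16,0,0,0, 0,0,-0.2,0,0,0, 0,0,-0.24,0,0,0, 0,0,-0.28,0,0,0, 0,0,-0.315,0,0,0, 0,0,-0.34,0,0,0, 0,0,-0.35,0,0,0]' && python3 -m jog '[0,0.004,0,0,0,0, -0.001,0.012,0,0,0,0, -0.004,0.024,0,0,0,0, -0.008,0.04,0,0,0,0, -0.013,0.06,0,0,0,0, -0.018,0.083,0,0,0,0, -0.023,0.108,0,0,0,0, -0.029,0.134,0,0,0,0, -0.035,0.162,0,0,0,0, -0.041,0.19,0,0,0,0, -0.047,0.218,0,0,0,0, -0.053,0.246,0,0,0,0]'
```

```text
clock: 4.25
ee_pos: [0.5914, -0.2074, 0.1603]
tcp_rot: [-3.14, 0.002, -2.741]
contact_force: [0.1, -0.1, -4.6]
width: 0.0109
grip_force: 59.0
clock: 5.25
ee_pos: [0.5766, -0.132, 0.1582]
tcp_rot: [3.142, 0.0, -2.741]
contact_force: [0.5, 0.0, -4.4]
width: 0.0112
grip_force: 59.0
```

```bash
python3 -m jog '[-0.006,0.028,0,0,0,0, -0.012,0.056,0,0,0,0, -0.018,0.084,0,0,0,0, -0.024,0.112,0,0,0,0, -0.03,0.14,0,0,0,0, -0.036,0.168,0,0,0,0, -0.042,0.196,0,0,0,0, -0.048,0.224,0,0,0,0, -0.054,0.252,0,0,0,0, -0.06,0.28,0,0,0,0, -0.066,0.308,0,0,0,0, -0.072,0.336,0,0,0,0]' && python3 -m jog '[-0.006,0.028,0,0,0,0.001, -0.012,0.056,0,0,0,0.003, -0.018,0.084,0,0,0,0.006, -0.024,0.112,0,0,0,0.01, -0.03,0.14,0,0,0,0.014, -0.036,0.168,0,0,0,0.018, -0.042,0.196,0,0,0,0.022, -0.048,0.224,0,0,0,0.026, -0.054,0.252,0,0,0,0.03, -0.06,0.28,0,0,0,0.034, -0.066,0.308,0,0,0,0.037, -0.072,0.336,0,0,0,0.039]'
```

```text
clock: 6.25
ee_pos: [0.5572, -0.031, 0.1582]
tcp_rot: [3.142, -0.0, -2.741]
contact_force: [0.9, -0.4, -5.1]
width: 0.0109
grip_force: 58.9
clock: 7.25
ee_pos: [0.5377, 0.0703, 0.1582]
tcp_rot: [3.142, 0.0, -2.988]
contact_force: [0.5, 0.1, -4.4]
width: 0.0108
grip_force: 58.9
```

```bash
python3 -m jog '[0,0.028,0,0,0,0.002, 0.001,0.056,0,0,0,0.004, 0.002,0.084,0,0,0,0.006, 0.003,0.112,0,0,0,0.008, 0.004,0.14,0,0,0,0.0087, 0.005,0.168,0,0,0,0.0087, 0.006,0.196,0,0,0,0.0087, 0.007,0.224,0,0,0,0.0087, 0.008,0.252,0,0,0,0.0087, 0.009,0.28,0,0,0,0.0087, 0.01,0.308,0,0,0,0.0087, 0.011,0.336,0,0,0,0.0087]' && python3 -m jog '[0.001,0.028,0,0,0,0, 0.002,0.056,0,0,0,0, 0.003,0.083,0,0,0,0, 0.003,0.109,0,0,0,0, 0.004,0.131,0,0,0,0, 0.004,0.149,0,0,0,0, 0.005,0.163,0,0,0,0, 0.005,0.173,0,0,0,0, 0.005,0.179,0,0,0,0, 0.005,0.182,0,0,0,0, 0.005,0.183,0,0,0,0, 0.005,0.183,0,0,0,0]'
python3 - <<'E'
from cell import *
import cv2
from fit import *
s=sense();print(s["ee_pos"],s["tcp_rot"])
w=snapshot("wrist");cv2.imwrite("pics/w2.png",w)
p=[.5968,.2314,.101]
for x,y,z in [(-180,-100,40),(-180,100,40),(15,-100,124),(15,100,124),(150,-100,124),(150,100,124)]:print((x,y),np.round(wproj(W(p,np.array([x,y,z])/1e3),s),1))
E
```

```text
clock: 8.25
ee_pos: [0.5189, 0.1693, 0.1582]
tcp_rot: [3.142, -0.0, -3.041]
contact_force: [-0.4, -0.2, -4.7]
width: 0.0111
grip_force: 58.9
clock: 9.25
ee_pos: [0.5121, 0.2228, 0.1582]
tcp_rot: [-3.141, -0.0, -3.041]
contact_force: [-0.1, -0.0, -4.4]
width: 0.0113
grip_force: 58.9
[0.51210158 0.22281909 0.15816996] [-3.14147809e+00 -3.14587326e-05 -3.04105688e+00]
(-180, -100) [176.5 109.1]
(-180, 100) [473.5 109.1]
(15, -100) [173.7 426.9]
(15, 100) [476.2 427. ]
(150, -100) [212.9 521.6]
(150, 100) [437.1 521.7]
```

View pics/w2.png

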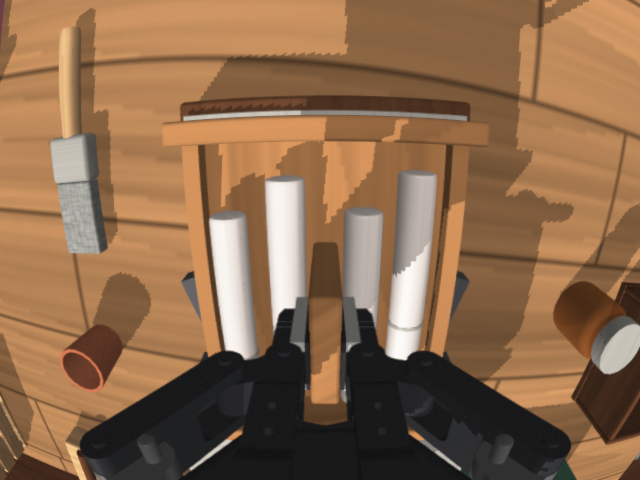

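The tray is held level with all four tubes in it. The bed's front edge is at (182..469, ~113) and the mouth ends at (184,280) and (466,280), so it is centred on u = 325 as predicted. I'll check the yaw from the bed edge's slope.

```bash
python3 - <<'E'
from fit import *
import cv2
s=sense()
im=cv2.imread("pics/w2.png");hsv=cv2.cvtColor(im,cv2.COLOR_BGR2HSV)
m=[]
for u in range(190,465,15):
    c=hsv[95:130,u];low=[95+i for i in range(35) if c[i,1]<60]
    if low:m.append((u,low[0],low[-1]))
print(m)
for v in (112,114,116,118,119):
    r=hsv[v,:,1];k=[u for u in range(150,500) if r[u]<60];print(v,k[:1],k[-1:])
p=[.5968,.2314,.101]
for x in(-180,):print([np.round(wproj(W(p,np.array([x,y,40])/1e3),s),1) for y in(-100,-50,0,50,100)])
# best shift: top board outer edge of tray slope
g=[(u,[v for v in range(100,150) if hsv[v,u,1]<60]) for u in ()]
E
```

```text
[(190, 115, 119), (205, 114, 118), (220, 113, 117), (235, 112, 116), (250, 112, 116), (265, 111, 115), (280, 111, 115), (295, 110, 114), (310, 110, 114), (325, 110, 114), (340, 110, 114), (355, 111, 114), (370, 111, 114), (385, 111, 115), (400, 112, 116), (415, 113, 116), (430, 114, 117), (445, 114, 118), (460, 115, 119)]
112 [234] [411]
114 [204] [449]
116 [184] [466]
118 [183] [466]
119 [183] [466]
[array([176.6, 109.1]), array([247.8, 103.8]), array([325.1, 101.8]), array([402.3, 103.7]), array([473.6, 109. ])]
```

```bash
python3 - <<'E'
from fit import *
s=sense()
P=[("scene",371,254.3,-1,40),("scene",455.3,260,1,40),("side",338,296.75,-1,40),("side",312.5,353,1,40)]
G=[("scene",370,360,150,-1,124),("scene",484.3,369.3,150,1,124),("scene",370.7,299.3,15,-1,124),("scene",475.3,305.3,15,1,124),
("side",275.25,257,15,-1,124),("side",242.5,313,15,1,124),("side",231.25,243.25,150,-1,124),("side",195,297.5,150,1,124)]
Wp=[(182.5,117,-1),(467.5,117,1)]
def mk(wrist):
  def r(p):
    o=[proj(n,W(p,np.array([p[4],y*p[5],z/1e3])))-[u,v] for n,u,v,y,z in P]
    o+=[proj(n,W(p,np.array([x/1e3,y*p[3],z/1e3])))-[u,v] for n,u,v,x,y,z in G]
    if wrist:o+=[wproj(W(p,np.array([p[4],y*p[5],.04])),s)-[u,v] for u,v,y in Wp]
    return np.ravel(o)
  return r
for w in(0,1):
  q=least_squares(mk(w),[.6,.23,.1,.1,-.18,.1],loss="soft_l1",x_scale=[.1]*6);print(np.round(q.x,4),np.round(q.fun,1))
for x in (-.06,-.055,-.05):
  print(x,[np.round(wproj(W(q.x,np.array([x,y*.091,.056])),s),1) for y in(-1,1)])
E
```

```text
[ 0.5951  0.2314  0.1     0.0998 -0.173   0.0965] [ 0.  -1.  -0.6 -0.8 -0.4 -0.6 -1.2  0.1 -0.2 -1.3  0.4 -0.9  0.5 -2.4
 -0.2 -0.4 -1.  -0.5 -1.8 -0.4 -1.1 -0.2 -1.7 -0.8]
[ 0.5952  0.2312  0.101   0.0999 -0.1726  0.0958] [ 0.2 -0.8 -1.  -0.7 -0.6 -0.6 -1.2 -0.3 -0.2 -1.2  0.4 -0.9  0.4 -2.3
 -0.3 -0.4 -1.  -0.6 -1.7 -0.4 -1.2 -0.2 -1.7 -0.8 -0.  -0.   0.2 -0.1]
-0.06 [array([195.7, 281.1]), array([454.5, 281.1])]
-0.055 [array([196.7, 287.5]), array([453.5, 287.5])]
-0.05 [array([197.6, 293.7]), array([452.6, 293.7])]
```

```bash
python3 -m jog '[0,0,0.006,0,0,0, 0,0,0.018,0,0,0, 0,0,0.038,0,0,0, 0,0,0.064,0,0,0, 0,0,0.092,0,0,0, 0,0,0.12,0,0,0, 0,0,0.147,0,0,0, 0,0,0.17,0,0,0, 0,0,0.187,0,0,0, 0,0,0.198,0,0,0, 0,0,0.203,0,0,0, 0,0,0.205,0,0,0]' && python3 -m jog '[0,0,0.002,0,0,0, 0,0,0.004,0,0,0, 0,0,0.006,0,0,0, 0,0,0.008,0,0,0, 0,0,0.01,0,0,0, 0,0,0.01,0,0,0]'
```

```text
clock: 10.3
ee_pos: [0.5121, 0.223, 0.0965]
tcp_rot: [-3.142, -0.0, -3.041]
contact_force: [-0.1, 0.9, -4.0]
width: 0.0109
grip_force: 59.0
clock: 10.8
ee_pos: [0.512, 0.223, 0.0936]
tcp_rot: [-3.142, -0.0, -3.041]
contact_force: [0.9, -0.0, -4.5]
width: 0.0114
grip_force: 58.9
```

```bash
python3 -m jog '[0,0,0.001,0,0,0, 0,0,0.002,0,0,0, 0,0,0.003,0,0,0, 0,0,0.003,0,0,0]'
```

```text
clock: 11.13
ee_pos: [0.5121, 0.223, 0.0935]
tcp_rot: [3.141, 0.0, -3.041]
contact_force: [-2.8, -1.2, 0.8]
width: 0.0113
grip_force: 59.6
```

```bash
python3 -m jog '[0,0,0,0,0,0,0,0,0,0,0,0,0,0,0,0,0,0,0,0,0,0,0,0,0,0,0,0,0,0,0,0,0,0,0,0]' 0.4 && python3 -m jog '[0,0,-0.03,0,0,0, 0,0,-0.08,0,0,0, 0,0,-0.16,0,0,0, 0,0,-0.26,0,0,0, 0,0,-0.36,0,0,0, 0,0,-0.4,0,0,0, 0,0,-0.4,0,0,0]'
python3 - <<'E'
from cell import *
import cv2
from fit import *
s=sense();print(s["ee_pos"],s["tcp_rot"],s["contact_force"])
w=snapshot("wrist");cv2.imwrite("pics/w3.png",w)
p=[.5120,.2229,.101]
for x,y in[(-85,-65),(-85,65),(85,-65),(85,65)]:print(np.round(wproj(W(p,np.array([x,y,78])/1e3),s),1))
E
```

```text
clock: 11.63
ee_pos: [0.5122, 0.223, 0.0929]
tcp_rot: [3.142, 0.0, -3.041]
contact_force: [-0.3, -0.0, 0.2]
width: 0.0515
grip_force: 0.0
clock: 12.22
ee_pos: [0.5134, 0.2235, 0.2179]
tcp_rot: [3.14, 0.008, -3.041]
contact_force: [-0.2, -0.3, -0.3]
width: 0.0512
grip_force: 0.0
[0.51344703 0.22350297 0.21788756] [ 3.13961712  0.00778619 -3.04082185] [-0.23109379 -0.3442861  -0.34432398]
[232.4 115.8]
[415.6 115.8]
[247.5 325.1]
[400.8 325. ]
```

View pics/w3.png

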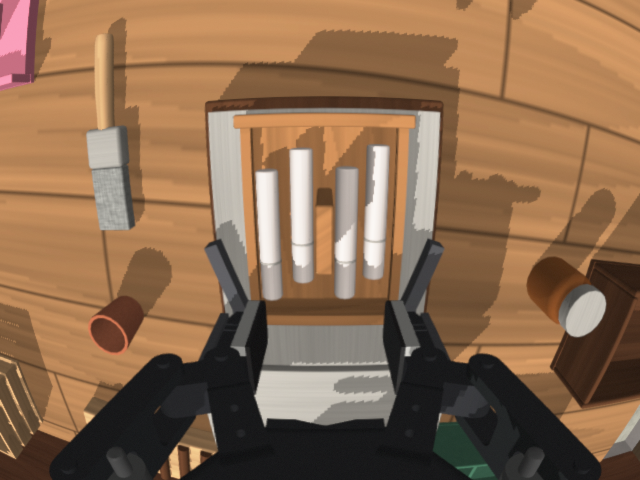

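The tray sits straight on the bed between the flares (240..412 px), short of the guard edge (v≈367), with all four tubes in it. Next I shut the fingers and go behind its near end board.

```bash
python3 -m jog '[0.06,0,0,0,0,0, 0.16,0,0,0,0,0, 0.26,0,0,0,0,0, 0.34,0,0,0,0,0, 0.37,0,0,0,0,0, 0.37,0,0.05,0,0,0, 0.37,0,0.13,0,0,0, 0.37,0,0.23,0,0,0, 0.37,0,0.33,0,0,0, 0.37,0,0.41,0,0,0, 0.37,0,0.439,0,0,0, 0.37,0,0.439,0,0,0]' 1 20 && python3 -m jog '[0,0,0,0,0,0,0,0,0,0,0,0,0,0,0,0,0,0]'
python3 - <<'E'
from cell import *
from fit import *
s=sense();print(s["contact_force"],s["ee_pos"]);p=[.5120,.2229,.101]
d=s["ee_pos"][:2]-p[:2];c,q=np.cos(.101),np.sin(.101);print("tray frame",c*d[0]+q*d[1],-q*d[0]+c*d[1])
E
```

```text
clock: 13.27
ee_pos: [0.3999, 0.2109, 0.0771]
tcp_rot: [-3.139, -0.007, -3.041]
contact_force: [0.2, -0.4, -0.2]
width: 0.0003
grip_force: 0.0
clock: 13.52
ee_pos: [0.4027, 0.2123, 0.0831]
tcp_rot: [3.141, 0.003, -3.041]
contact_force: [0.4, 0.2, 0.3]
width: 0.0002
grip_force: 0.0
[0.43604583 0.15244926 0.27910985] [0.40270371 0.21227075 0.08307434]
tray frame -0.1098110241731977 0.0004450894891777392
```

```bash
python3 -m jog '[-0.01,0,0,0,0,0, -0.02,0,0,0,0,0, -0.03,0,0,0,0,0, -0.04,0,0,0,0,0, -0.05,0,0,0,0,0, -0.06,0,0,0,0,0, -0.07,0,0,0,0,0, -0.08,0,0,0,0,0, -0.09,0,0,0,0,0, -0.1,0,0,0,0,0, -0.11,0,0,0,0,0, -0.12,0,0,0,0,0]' && python3 -m jog '[-0.01,0,0,0,0,0, -0.02,0,0,0,0,0, -0.03,0,0,0,0,0, -0.04,0,0,0,0,0, -0.05,0,0,0,0,0, -0.06,0,0,0,0,0, -0.07,0,0,0,0,0, -0.08,0,0,0,0,0, -0.09,0,0,0,0,0, -0.1,0,0,0,0,0, -0.11,0,0,0,0,0, -0.12,0,0,0,0,0]'
python3 - <<'E'
from cell import *
import cv2
cv2.imwrite("pics/w4.png",snapshot("wrist")[:,:])
E
```

```text
clock: 14.52
ee_pos: [0.437, 0.2155, 0.0812]
tcp_rot: [3.142, -0.002, -3.041]
contact_force: [-5.2, 0.1, 4.2]
width: 0.0002
grip_force: 2.6
clock: 15.52
ee_pos: [0.4727, 0.2192, 0.0812]
tcp_rot: [3.142, -0.002, -3.041]
contact_force: [-5.3, -0.5, 4.3]
width: -0.0001
grip_force: 2.7
```

View pics/w4.png

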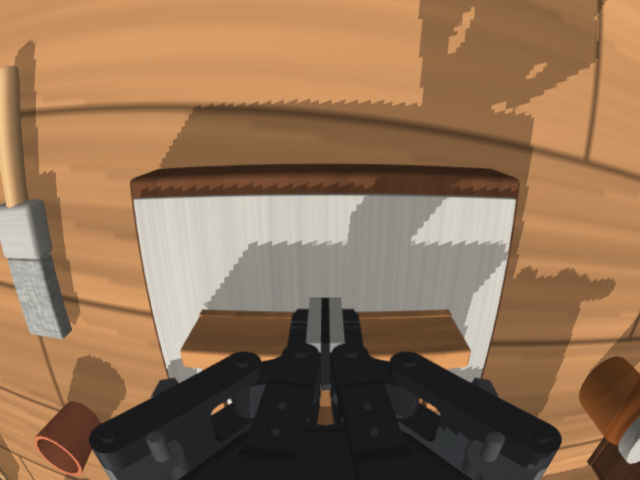

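```bash
python3 -m jog '[-0.01,0,0,0,0,0, -0.02,0,0,0,0,0, -0.03,0,0,0,0,0, -0.04,0,0,0,0,0, -0.05,0,0,0,0,0, -0.06,0,0,0,0,0, -0.07,0,0,0,0,0, -0.08,0,0,0,0,0, -0.086,0,0,0,0,0, -0.091,0,0,0,0,0, -0.096,0,0,0,0,0, -0.1,0,0,0,0,0]' && for i in 1 2; do python3 -m jog '[-0.004,0,0,0,0,0, -0.008,0,0,0,0,0, -0.012,0,0,0,0,0, -0.016,0,0,0,0,0, -0.02,0,0,0,0,0, -0.024,0,0,0,0,0]'; done
```

```text
clock: 16.57
ee_pos: [0.5032, 0.2221, 0.0811]
tcp_rot: [-3.142, -0.0, -3.041]
contact_force: [-4.4, -0.4, 3.5]
width: 0.0003
grip_force: 2.5
clock: 17.07
ee_pos: [0.5103, 0.2228, 0.081]
tcp_rot: [-3.142, -0.0, -3.041]
contact_force: [-5.0, -0.3, 3.2]
width: 0.0
grip_force: 2.4
clock: 17.57
ee_pos: [0.5175, 0.2235, 0.081]
tcp_rot: [-3.142, -0.0, -3.041]
contact_force: [-4.8, -1.1, 3.3]
width: 0.0001
grip_force: 2.4
```

Sliding takes about 4.8 N at this speed. I'll keep going in 7 mm calls and watch the force.

```bash
for i in 1 2; do python3 -m jog '[-0.004,0,0,0,0,0, -0.008,0,0,0,0,0, -0.012,0,0,0,0,0, -0.016,0,0,0,0,0, -0.02,0,0,0,0,0, -0.024,0,0,0,0,0]' | grep -E 'ee_pos|contact'; done
```

```text
ee_pos: [0.5247, 0.2243, 0.0811]
contact_force: [-4.3, -0.2, 2.4]
ee_pos: [0.5319, 0.225, 0.0811]
contact_force: [-4.6, -1.8, 2.9]
```

```bash
python3 -m jog '[-0.004,0,0,0,0,0, -0.008,0,0,0,0,0, -0.012,0,0,0,0,0, -0.016,0,0,0,0,0, -0.02,0,0,0,0,0, -0.024,0,0,0,0,0]'
```

```text
clock: 19.07
ee_pos: [0.5391, 0.2257, 0.0811]
tcp_rot: [-3.142, 0.0, -3.041]
contact_force: [-5.7, -1.1, 2.4]
width: -0.0
grip_force: 2.4
```

```bash
for i in 1 2; do python3 -m jog '[-0.003,0,0,0,0,0, -0.006,0,0,0,0,0, -0.009,0,0,0,0,0, -0.012,0,0,0,0,0]' | grep -E 'ee_pos|contact'; done
```

```text
ee_pos: [0.542, 0.226, 0.0811]
contact_force: [-7.0, -1.2, 5.2]
ee_pos: [0.5449, 0.2263, 0.0811]
contact_force: [-11.6, -2.6, 7.4]
```

```bash
python3 -m jog '[0,0,0,0,0,0,0,0,0,0,0,0]' | grep -E 'ee_pos|contact'; python3 -m jog '[0,0,-0.002,0,0,0,0,0,-0.003,0,0,0,0,0,-0.003,0,0,0]' | grep -E 'ee_pos|contact';  python3 -c "
from cell import *
print(sense()['contact_force'],sense()['wrist_torque'])"
```

```text
ee_pos: [0.545, 0.2263, 0.0811]
contact_force: [-10.4, -1.6, 5.9]
ee_pos: [0.5451, 0.2263, 0.0811]
contact_force: [-8.3, -1.2, 1.8]
[-8.26083626 -1.23769253  1.76763516] [-0.16880876  1.15887656  0.05565421]
```

```bash
for i in 1 2; do python3 -m jog '[-0.002,0,0,0,0,0, -0.004,0,-0.001,0,0,0, -0.006,0,-0.001,0,0,0, -0.008,0,-0.002,0,0,0]' | grep -E 'ee_pos|contact'; done
```

```text
ee_pos: [0.5469, 0.2265, 0.0811]
contact_force: [-7.3, -0.6, 0.1]
ee_pos: [0.5489, 0.2267, 0.0812]
contact_force: [-8.9, 0.3, -1.1]
```

```bash
for i in 1 2; do python3 -m jog '[-0.002,0,0,0,0,0, -0.004,0,0,0,0,0, -0.006,0,0,0,0,0, -0.008,0,0,0,0,0]' | grep -E 'ee_pos|contact'; done
```

```text
ee_pos: [0.5508, 0.2269, 0.0812]
contact_force: [-11.4, -1.1, 1.4]
ee_pos: [0.5528, 0.2271, 0.0812]
contact_force: [-13.8, -1.5, 1.7]
```

```bash
for i in 1 2 3 4; do python3 -m jog '[0,0,0,0,0,0]' | grep -E 'ee_pos|contact'; done
```

```text
ee_pos: [0.5529, 0.2271, 0.0812]
contact_force: [-13.3, -1.6, 1.6]
ee_pos: [0.5529, 0.2271, 0.0812]
contact_force: [-12.6, -1.7, 1.5]
ee_pos: [0.5529, 0.2271, 0.0812]
contact_force: [-13.2, -1.1, 1.3]
ee_pos: [0.5529, 0.2271, 0.0812]
contact_force: [-13.0, -1.0, 2.0]
```

```bash
python3 -m jog '[-0.002,0,0,0,0,0, -0.004,0,0,0,0,0, -0.006,0,0,0,0,0, -0.008,0,0,0,0,0]' | grep -E 'ee_pos|contact';  for i in 1 2 3; do python3 -m jog '[0,0,0,0,0,0]' | grep -E 'contact'; done
```

```text
ee_pos: [0.5547, 0.2273, 0.0812]
contact_force: [-15.9, -1.0, 4.2]
contact_force: [-14.7, -2.0, 2.7]
contact_force: [-15.2, -1.0, 2.7]
contact_force: [-16.0, -1.7, 2.9]
```

Firm push-back of about 10 N over the sliding force. I'll ease off slowly, then leave.

```bash
for i in 1 2; do python3 -m jog '[0.002,0,0,0,0,0, 0.004,0,0,0,0,0, 0.006,0,0,0,0,0, 0.008,0,0,0,0,0, 0.01,0,0,0,0,0, 0.012,0,0,0,0,0, 0.014,0,0,0,0,0, 0.016,0,0,0,0,0, 0.018,0,0,0,0,0, 0.02,0,0,0,0,0, 0.022,0,0,0,0,0, 0.024,0,0,0,0,0]'| grep -E 'ee_pos|contact'; done; python3 -m jog '[0.005,0,0,0,0,0, 0.015,0,0,0,0,0, 0.03,0,0,0,0,0, 0.06,0,0,0,0,0, 0.1,0,0,0,0,0, 0.15,0,0,0,0,0, 0.2,0,0,0,0,0, 0.2,0,-0.06,0,0,0, 0.2,0,-0.14,0,0,0, 0.2,0,-0.24,0,0,0, 0.2,0,-0.3,0,0,0, 0.2,0,-0.3,0,0,0]'
python3 - <<'E'
from cell import *
import cv2
s=sense();print(s["ee_pos"],s["tcp_rot"],s["contact_force"])
cv2.imwrite("pics/w5.png",snapshot("wrist"));cv2.imwrite("pics/s5.png",snapshot("side"))
a=cv2.imread("pics/s5.png")[200:370,170:440];b=cv2.imread("pics/w5.png")[200:480,100:560]
o=cv2.vconcat([cv2.resize(a,(480,302)),cv2.resize(b,(480,292))]);cv2.imwrite("pics/f5.png",o)
E
```

```text
ee_pos: [0.5505, 0.2268, 0.0825]
contact_force: [-6.0, 0.1, -2.9]
ee_pos: [0.5444, 0.2263, 0.084]
contact_force: [0.5, -0.2, 0.3]
clock: 25.4
ee_pos: [0.4851, 0.2208, 0.1789]
tcp_rot: [3.139, 0.008, -3.041]
contact_force: [0.7, 0.4, 0.7]
width: -0.0001
grip_force: 0.0
[0.48508243 0.22080015 0.17886613] [ 3.13931303  0.0083657  -3.04063037] [0.70815479 0.38342647 0.67941186]
```

View pics/f5.png

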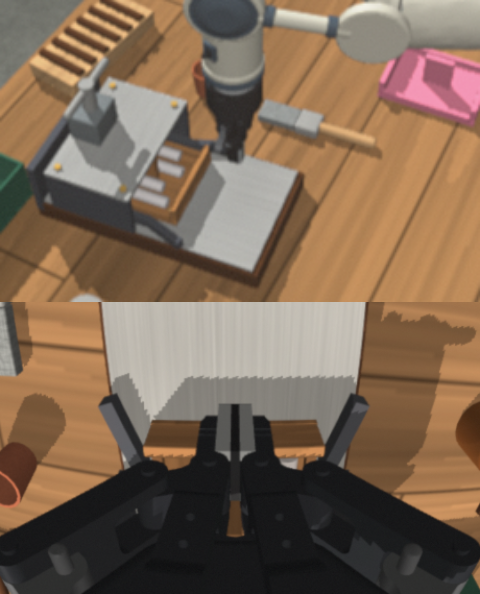

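The tray is under the guard, straight between the rails, with the tubes lying in it and the arm clear. It came back only a few millimetres, so it still rests on the buffer.

```bash
python3 -c "
from cell import *
print(job_done())"
```

```text
the job is handed in; nothing more can be done
None
```

I set the tray on the press bed and pushed it in under the guard until the buffer pushed back about 10 N over the sliding force. It was left resting there with its four tubes, and the job is handed in at about 25 s.

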